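Change the water feed over to the fresh filter

ROBOT

A 6-joint arm with a two-finger parallel gripper is mounted at the origin on a cart in front of the work surface, level with it; the furniture and walls round the work are solid. World frame = base frame: x ahead of the robot, y to its left, z up, the work surface at z = 0. Lengths are in m, angles in rad, forces in N, time in s.
With the tool pointing down it reaches from about 0.35 to 0.725 m from the base axis. Payload 4.3 kg.
Tool frame: the origin (TCP) lies midway between the tips of the shut fingers; the grasp point (between the pads) lies 19 mm behind it; z points along the fingers, y is the line along which they close (so a half turn about z gives the same grasp; the last joint's range is limited). The gripper opens to 85 mm and grips with 20 to 120 N. Pads are 22 mm wide; open, the fingers measure 114 mm over their backs; the gripper's body (76 mm by 85 mm) begins 54 mm behind the grasp point. The pads swing forward as they close: fully open they stand 13 mm farther back than shut.
Start: joints at [-1.331, 0.377, 0.081, 1.274, 0, 1.46], TCP at [0.197, -0.54, 0.231] pointing down, gripper open.
Joint ranges: [-2.72, 2.72], [-0.84, 1.66], [-1.02, 1.22], [-1.77, 2.12], [-1.37, 1.28], [-3.14, 3.14]. Speed limits (rad/s): [2.57, 2.57, 3.14, 3.14, 3.14, 3.14].

INTERFACE

Orientations are given as a unit quaternion [x, y, z, w].
In Python, from workcell import robot gives the robot as it stands.
- The arm moves only by the tool step_arm, never from a script. Its argument "deltas" is text: rows parted by semicolons, each of 7 numbers parted by spaces: the shift along the world's x, y, z in mm, then the turn, a rotation vector about the world's x, y, z in degrees, then the gripper command: -1 is fully open, 1 is shut, values between are in proportion. A call has 1 to 12 rows; each row shifts and turns the commanded pose from where the row before left it; what a row does not reach is not made up. A row lasts 1/10 s, in which the tool goes at most 50 mm and 8.59 degrees, less where a joint would pass 70% of its speed; a pose out of reach is approached as far as the arm can. A call with a gripper value outside its range is refused whole. The fingers move at their own pace and stop on an object; "force" is the grip in N (left out, the last holds). Time passes only in rows, so rows that do not move let the fingers close. It gives the time, the measured TCP pose, the force, the opening and the grip force at its end, in the units of the state.
- robot.observe(): the state, without advancing time (a new reading comes with each control period).
- robot.camera(name): name is "side" or "top"; returns the picture (400x640x3 uint8, red, green, blue); there is no depth.
- robot.camera_model(name): a dict with "K" (3x3 intrinsics, pixels), "distortion" ([k1, k2, p1, p2, k3] as OpenCV has them; the pictures are not rectified), "eye" and "attitude" of the camera in the world. Camera axes: x right, y up, looking along -z (the intrinsics and any distortion apply to the point x, -y, -z); pixel columns grow to the right and rows downward; lengths in m; the calibration is good to about 2 mm. A picture is of the moment at which its call begins. camera_model takes no time and is no camera call.
- robot.close_job(): hands the job in; it is judged then, once.
Trained networks look in the newest picture that a camera, given by its name, has taken for a name from the list of things; names that differ only in an ending like _2 or _b are one class to them, and where a whole thing is asked for, a point or a joint stands for the part that bears it (a point fixed in the world has none). Each returns a list of dicts, best first, with "p" (0 to 1); they miss things now and then, are a little off and sometimes report something else, mostly with a low value. They report only what shows in the picture. A call takes as long as a camera call.
- robot.recognise(camera, label): "box" ([left, top, width, height] in pixels, round what is visible of it).
- robot.cut_out(camera, label): "region" (400x640 bool, what is visible of it) and "box" ([left, top, width, height] in pixels, round what is visible of it).
- robot.place_of(camera, label): "pixel" ([row, column] in pixels: a listed point, or the origin of a listed thing).
The state is a dict: "time": time; "q": joint angles; "qvel": joint speeds; "joint_torque": joint torques, N m; "ee_pos": TCP position; "tcp_rot": TCP orientation; "wrist_force": force on the tool from outside, world axes, zero at the start; "ft_torque": the same for the moment, N m; "grip_width": finger opening in m; "grip_force": force on a finger pad.
Only numpy, scipy, OpenCV 4.12 (cv2) and the standard library are available. Lean on these libraries where they do the work, as an engineer would, in place of code of your own. Each camera call takes 0.05 s, during which the arm holds its last target. There are 200 camera calls.

TASK

Change the coffee machine's water over from the tall filter to the short one. With a fingertip, push the lever of the short filter's valve fully open, in line with its pipe and up to the stop; only then push the lever of the tall filter's valve fully shut, square across its pipe and up to the stop, so that the machine never runs dry. Only push the levers, do not pinch them, and leave the things standing around where they are.

Things in the scene. Friction and masses are not known exactly. Their poses are not given: they have to be found in the camera images.
- short_stand: Screwed-down short filter stand: steel foot plate, copper pipe (20 mm thick, top at 66 mm) along its y, brass valve, and at y=+110 mm an upright white cartridge 80 mm across, its top at 115 mm. Origin on the worktop under the lever's axis, z up. The lever sweeps the -x, -y quarter, away from the cartridge. Either stand may be left or right of the scale.
- short_pivot (a point): Point on the vertical axis of the short stand's lever, at mid-height of the lever, 100 mm above the worktop; axes as the stand's.
- short_lever_tip (a point): Middle of the free end of the short stand's lever, 102 mm from its axis, at mid-height. The lever is a straight level black bar 16 mm wide and 16 mm high (92 to 108 mm above the worktop), its sleeve from 17 to 102 mm from the axis.
- short_lever (a joint): Turn of the short lever (rad), growing counter-clockwise seen from above. 0 (stop): shut, square across the pipe, pointing to the stand's -x. 1.571 (stop): open, in line over the pipe, pointing to its -y. Stays where it is left; takes about 2 N at 75 mm from the axis. Starts shut or up to 0.6 open.
- tall_stand: Screwed-down tall filter stand: steel foot plate, copper pipe (20 mm thick, top at 66 mm) along its y, brass valve, and at y=+110 mm an upright white cartridge 80 mm across, its top at 200 mm. Origin on the worktop under the lever's axis, z up. The lever sweeps the -x, -y quarter, away from the cartridge. Either stand may be left or right of the scale.
- tall_pivot (a point): Point on the vertical axis of the tall stand's lever, at mid-height of the lever, 100 mm above the worktop; axes as the stand's.
- tall_lever_tip (a point): Middle of the free end of the tall stand's lever, 102 mm from its axis, at mid-height. The lever is a straight level black bar 16 mm wide and 16 mm high (92 to 108 mm above the worktop), its sleeve from 17 to 102 mm from the axis.
- tall_lever (a joint): Turn of the tall lever (rad), growing counter-clockwise seen from above. 0 (stop): shut, square across the pipe, pointing to the stand's -x. 1.571 (stop): open, in line over the pipe, pointing to its -y. Stays where it is left; takes about 2 N at 75 mm from the axis. Starts open, between 1.1 and 1.55.
- espresso_cup_1: Bystander, to be left alone: white china espresso cup with an ear, 64x86 mm, 56 mm high; origin at the centre of its underside.
- cinnamon_shaker: Bystander, to be left alone: upright powder shaker with a black lid, 64 mm wide, 110 mm high; origin at the centre of its underside.
- tamper: Bystander, to be left alone: coffee tamper standing on its 58 mm steel base, wooden handle, 99 mm high; origin at the centre of its underside.
- marker_pen: Bystander, to be left alone: marker pen lying flat, 13 mm thick, 136 mm long; origin at the centre of its underside.
- tape_roll: Bystander, to be left alone: roll of masking tape lying flat, 91 mm across, 24 mm high; origin at the centre of its underside.
- portafilter: Bystander, to be left alone: portafilter lying flat, 90x210 mm, 37 mm high; origin at the centre of its underside.
- kitchen_timer: Bystander, to be left alone: small flat white timer, 78x78 mm, 18 mm high; origin at the centre of its underside.

How it is judged:
By the outcome, as a careful person would: the job done as asked, in the order asked, and still so for the second after the job is handed in, with the robot touching nothing.
It also fails if it takes over 61 s, if anything falls off the work surface, if the arm or the gripper's body presses on something with over 40 N, if the wrist force passes 120 N, or if a joint passes its speed limit or range.

## Working session

There is one attempt and no reset: what is moved stays moved. The work goes in short steps, Python scripts to look and compute and a tool call to move; the robot and the scene stay as the last step left them, time stands still between calls to the robot, and variables do not carry over. Pictures are saved under pics/ and viewed, at most 10 in all, crops included, and the job is handed in when it is done.

Besides the shell and the picture viewer there is one more tool, called after "Emit:" as name(argument=value, ...) on one line, values as JSON. step_arm: Moves the arm, as the interface text tells. Its arguments: {"type":"object","properties":{"deltas":{"type":"string"},"force":{"type":"number"}},"required":["deltas"]}

```bash
mkdir -p pics; cat > h.py <<'E'
import numpy as np, cv2
from scipy.spatial.transform import Rotation as R
from workcell import robot
def cam(n):
    m=robot.camera_model(n); a=np.array(m["attitude"],float)
    Rm=R.from_quat(a).as_matrix() if a.size==4 else a.reshape(3,3)
    return np.array(m["K"],float),np.array(m["distortion"],float),np.array(m["eye"],float),Rm
def to_world(n,rc,z):
    K,d,e,Rm=cam(n)
    u=cv2.undistortPoints(np.array([[[rc[1],rc[0]]]],float),K,d)[0,0]
    v=Rm@np.array([u[0],-u[1],-1]); return e+v*(z-e[2])/v[2]
def proj(n,P):
    K,d,e,Rm=cam(n); p=(np.atleast_2d(P)-e)@Rm; p=p*[1,-1,-1]
    return cv2.projectPoints(p,np.zeros(3),np.zeros(3),K,d)[0][:,0]
def save(n,f):
    im=robot.camera(n); cv2.imwrite(f,im[:,:,::-1]); return im
E
python3 - <<'E'
from h import *
print(robot.camera_model("top")); 
for n in("top","side"):
    save(n,f"pics/{n}0.png")
    for l,z in [("short_pivot",.1),("short_lever_tip",.1),("short_stand",0),("tall_pivot",.1),("tall_lever_tip",.1),("tall_stand",0),("cinnamon_shaker",0),("tamper",0),("espresso_cup_1",0),("portafilter",0)]:
        for r in robot.place_of(n,l)[:2]: print(n,l,round(r["p"],2),np.round(r["pixel"]),to_world(n,r["pixel"],z).round(3))
E
```

```text
{'K': array([[370.24626351,   0.        , 325.90280367],
       [  0.        , 370.24626351, 195.59081649],
       [  0.        ,   0.        ,   1.        ]]), 'distortion': array([-0.08612904,  0.        ,  0.        ,  0.        ,  0.        ]), 'eye': array([ 0.28141571, -0.03137962,  1.4522744 ]), 'attitude': array([-0.06897863,  0.06369875,  0.71019501, -0.69771589])}
top short_pivot 0.79 [209. 411.] [ 0.482 -0.338  0.1  ]
top short_lever_tip 0.62 [211. 252.] [0.485 0.251 0.1  ]
top short_lever_tip 0.57 [227. 429.] [ 0.413 -0.401  0.1  ]
top short_stand 0.87 [213. 406.] [ 0.483 -0.34   0.   ]
top tall_pivot 0.6 [213. 248.] [0.479 0.268 0.1  ]
top tall_lever_tip 0.64 [212. 411.] [ 0.471 -0.337  0.1  ]
top tall_lever_tip 0.62 [224. 277.] [0.435 0.16  0.1  ]
top tall_stand 0.87 [221. 261.] [0.46  0.236 0.   ]
top cinnamon_shaker 0.74 [191. 392.] [ 0.572 -0.29   0.   ]
top tamper 0.76 [189. 269.] [0.587 0.205 0.   ]
top tamper 0.58 [211. 412.] [ 0.488 -0.363  0.   ]
top espresso_cup_1 0.66 [186. 420.] [ 0.591 -0.401  0.   ]
top portafilter 0.86 [200. 471.] [ 0.528 -0.608  0.   ]
side short_pivot 0.79 [163. 353.] [ 0.477 -0.324  0.1  ]
side short_lever_tip 0.66 [158. 371.] [ 0.413 -0.398  0.1  ]
side short_stand 0.6 [180. 352.] [ 0.484 -0.339  0.   ]
side short_stand 0.37 [240. 308.] [0.522 0.149 0.   ]
side tall_pivot 0.76 [239. 308.] [0.472 0.262 0.1  ]
side tall_lever_tip 0.71 [226. 324.] [0.445 0.168 0.1  ]
side tall_lever_tip 0.44 [162. 353.] [ 0.48  -0.332  0.1  ]
side tall_stand 0.59 [259. 305.] [0.488 0.257 0.   ]
side cinnamon_shaker 0.82 [182. 334.] [ 0.562 -0.295  0.   ]
side cinnamon_shaker 0.73 [272. 276.] [0.56  0.359 0.   ]
side tamper 0.62 [244. 282.] [0.605 0.206 0.   ]
side portafilter 0.7 [159. 371.] [ 0.456 -0.568  0.   ]
side portafilter 0.64 [156. 361.] [ 0.51 -0.58 -0.  ]
```

```bash
python3 - <<'E'
import cv2
a=cv2.imread("pics/top0.png");s=cv2.imread("pics/side0.png")
cv2.imwrite("pics/topc.png",cv2.resize(a[140:280,210:510],None,fx=2.66,fy=2.66,interpolation=2))
cv2.imwrite("pics/sidec.png",cv2.resize(s[100:300,240:440],None,fx=3,fy=3,interpolation=2))
E
```

```text
(no output)
```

View pics/topc.png

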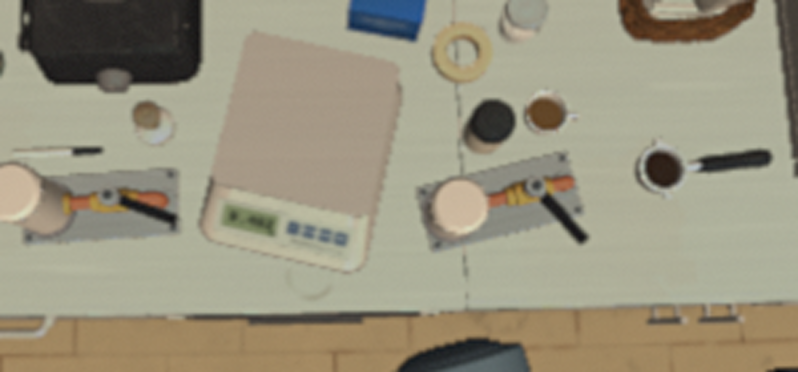

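View pics/sidec.png

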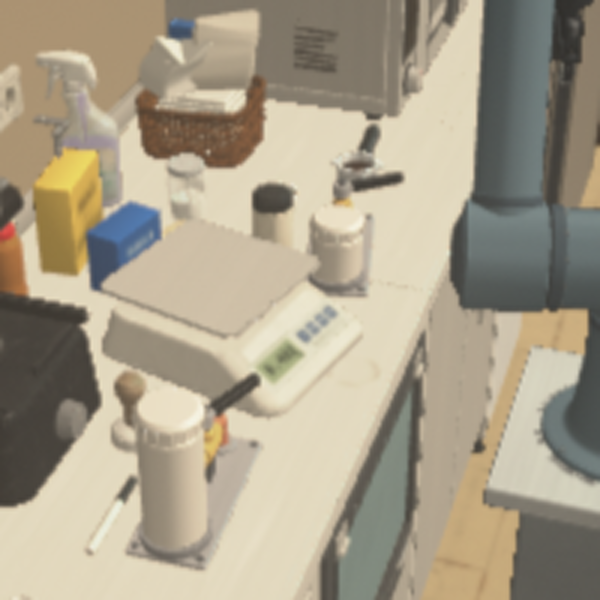

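The top crop shows the short stand on the right, with its pivot at crop (537,186), lever tip at (583,240) and cartridge at (460,207). The tall stand is on the left, with its pivot at (108,196) and tip at (175,220). The side crop agrees, and the scale's right corner lies beside the tall lever.

```bash
python3 - <<'E'
from h import *
c=lambda x,y:(140+(y+.5)/2.66-.5,210+(x+.5)/2.66-.5)
T=lambda x,y,z:to_world("top",c(x,y),z)[:2]
for n,pl,pv,tp,ct,zc in [("short",[(418,187),(562,153),(580,210),(435,250)],(537,186),(583,240),(460,207),.115),("tall",[(25,180),(177,168),(179,231),(25,244)],(108,196),(175,220),(12,192),.2)]:
    q=[T(*p,.004) for p in pl]
    e=(q[0]-q[1])+(q[3]-q[2]); p=T(*pv,.105);t=T(*tp,.1);ca=T(*ct,zc)
    a=lambda v:np.degrees(np.arctan2(v[1],v[0])).round(1)%360
    print(n,"plate centre",np.mean(q,0).round(3),"yaw plate",a(e)-90,"yaw cart",a(ca-p)-90,"pivot",p.round(3),"tip",t.round(3),"cart",ca.round(3),np.linalg.norm(ca-p).round(3),"lever dir",a(t-p),np.linalg.norm(t-p).round(3))
for x,y in [(203,235),(365,270),(213,180)]: print("scale",T(x,y,.05).round(3))
s=robot.observe(); print(s["ee_pos"],R.from_quat(s["tcp_rot"]).as_matrix().round(2),s["grip_width"],s["time"])
E
```

```text
short plate centre [ 0.474 -0.304] yaw plate 13.200000000000003 yaw cart 14.5 pivot [ 0.479 -0.338] tip [ 0.403 -0.399] cart [ 0.451 -0.229] 0.114 lever dir 218.7 0.097
tall plate centre [0.476 0.288] yaw plate 3.799999999999997 yaw cart 3.5 pivot [0.476 0.257] tip [0.442 0.164] cart [0.47  0.362] 0.106 lever dir 249.7 0.099
scale [0.425 0.131]
scale [ 0.372 -0.099]
scale [0.505 0.116]
[ 0.19708435 -0.54021463  0.23133702] [[ 0.94  0.34  0.  ]
 [ 0.34 -0.94 -0.  ]
 [-0.    0.   -1.  ]] 0.08547009118214723 1.1
```

Emit:
step_arm(deltas="33 31 0 0 0 0 1;33 31 0 0 0 0 1;33 31 0 0 0 0 1;33 31 0 0 0 0 1;33 31 0 0 0 0 1;32 33 0 0 0 0 1;0 0 -30 0 0 0 1;0 0 -30 0 0 0 1;0 0 -30 0 0 0 1;0 0 0 0 0 0 1;0 0 0 0 0 0 1", force=60)

```text
time: 2.2
ee_pos: [0.3938, -0.3519, 0.1416]
tcp_rot: [0.985, 0.174, -0.0, -0.0]
wrist_force: [-0.0, -0.3, -0.2]
grip_width: 0.0002
grip_force: 0.0
```

```bash
python3 - <<'E'
from h import *
def path(p,r,ths,s,c):
    o=[]
    for t in ths:
        u=lambda a:np.array([np.cos(np.radians(a)),np.sin(np.radians(a))])
        h=11*abs(np.cos(np.radians(t+90-20)))+14.5*abs(np.sin(np.radians(t+90-20)))
        o.append(p+r*u(t)-s*(8+h+c)*u(t+90))
    return np.array(o)*1000
print("short");print(np.c_[np.arange(213,288,7),path(np.array([.479,-.336]),75,np.arange(213,288,7),1,0)].round())
print("tall");print(np.c_[np.arange(260,180,-7),path(np.array([.476,.259]),72,np.arange(260,180,-7),-1,0)].round())
s=robot.observe(); print(s["ee_pos"],s["wrist_force"],s["grip_width"],s["time"])
im=save("top","pics/t1.png");cv2.imwrite("pics/t1c.png",cv2.resize(im[170:250,370:470,::-1],None,fx=6,fy=6,interpolation=2))
E
```

```text
short
[[   213. -75821. -20550.]
 [   220. -73293. -29097.]
 [   227. -69623. -37515.]
 [   234. -64779. -45629.]
 [   241. -58762. -53250.]
 [   248. -51609. -60181.]
 [   255. -43397. -66225.]
 [   262. -34240. -71194.]
 [   269. -24292. -74915.]
 [   276. -13741. -77244.]
 [   283.  -2805. -78067.]]
tall
[[   260.  12373. -74950.]
 [   253.   3822. -76054.]
 [   246.  -5070. -76085.]
 [   239. -14157. -74946.]
 [   232. -23264. -72562.]
 [   225. -32199. -68889.]
 [   218. -40753. -63918.]
 [   211. -48708. -57681.]
 [   204. -55850. -50250.]
 [   197. -61637. -42840.]
 [   190. -66230. -36066.]
 [   183. -70113. -28557.]]
[ 0.39377539 -0.35191719  0.14155353] [-0.01958571 -0.26926046 -0.15209567] 0.00018770245399332355 2.2
```

View pics/t1c.png

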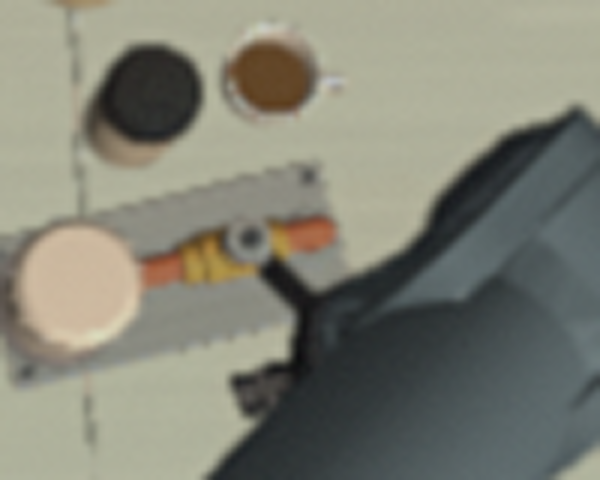

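The crop shows the lever running from pivot (250,240) down-right under the gripper, with the cartridge clear on the left. My path code mixed units, so I'm redoing it in mm.

```bash
python3 - <<'E'
import numpy as np
def path(p,r,ths,s):
    for t in ths:
        u=lambda a:np.array([np.cos(np.radians(a)),np.sin(np.radians(a))])
        h=11*abs(np.cos(np.radians(t+70)))+14.5*abs(np.sin(np.radians(t+70)))
        print(t,(p+r*u(t)-s*(8+h)*u(t+90)).round())
path(np.array([479,-336]),75,[213,220,227,234,241,248,255,262,269,276,283,286],1)
print(); path(np.array([476,259]),72,range(260,176,-7),-1)
E
```

```text
213 [ 403. -356.]
220 [ 405. -365.]
227 [ 409. -373.]
234 [ 414. -381.]
241 [ 420. -389.]
248 [ 427. -396.]
255 [ 435. -402.]
262 [ 444. -407.]
269 [ 454. -411.]
276 [ 465. -413.]
283 [ 476. -414.]
286 [ 480. -414.]

260 [488. 184.]
253 [479. 183.]
246 [470. 183.]
239 [461. 184.]
232 [452. 186.]
225 [443. 190.]
218 [435. 195.]
211 [427. 201.]
204 [420. 208.]
197 [414. 216.]
190 [409. 223.]
183 [405. 230.]
```

Emit:
step_arm(deltas="0 0 -26 0 0 0 1;0 0 -26 0 0 0 1;0 0 0 0 0 0 1")

```text
time: 2.55
ee_pos: [0.3932, -0.3516, 0.0884]
tcp_rot: [0.985, 0.174, -0.001, -0.001]
wrist_force: [-0.4, 1.1, -0.4]
grip_width: -0.0003
grip_force: 0.0
```

Emit:
step_arm(deltas="6 -7 0 0 0 0 1;6 -6 0 0 0 0 1;4 -8 0 0 0 0 1;5 -8 0 0 0 0 1;6 -8 0 0 0 0 1;7 -7 0 0 0 0 1;8 -6 0 0 0 0 1;9 -5 0 0 0 0 1;10 -4 0 0 0 0 1;6 -1 0 0 0 0 1;0 0 0 0 0 0 1")

```text
time: 3.65
ee_pos: [0.4621, -0.4131, 0.0891]
tcp_rot: [0.985, 0.174, 0.0, 0.001]
wrist_force: [0.4, -0.1, 0.4]
grip_width: -0.0001
grip_force: 0.0
```

Emit:
step_arm(deltas="4 0 0 0 0 0 1;4 0 0 0 0 0 1;3 0 0 0 0 0 1")

```text
time: 3.95
ee_pos: [0.4722, -0.4128, 0.0895]
tcp_rot: [0.985, 0.174, -0.0, 0.001]
wrist_force: [-1.7, -2.0, -1.3]
grip_width: -0.0
grip_force: 1.1
```

Emit:
step_arm(deltas="2 0 0 0 0 0 1;2 0 0 0 0 0 1")

```text
time: 4.15
ee_pos: [0.4763, -0.4124, 0.0895]
tcp_rot: [0.985, 0.174, 0.0, 0.0]
wrist_force: [-2.0, -2.6, -0.6]
grip_width: -0.0
grip_force: 1.1
```

```bash
python3 - <<'E'
from h import *
im=save("top","pics/t2.png");im2=save("side","pics/s2.png")
cv2.imwrite("pics/t2c.png",np.hstack([cv2.resize(im[180:250,370:450,::-1],(400,350),interpolation=2),cv2.resize(im2[130:200,320:400,::-1],(400,350),interpolation=2)]))
E
```

```text
(no output)
```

View pics/t2c.png

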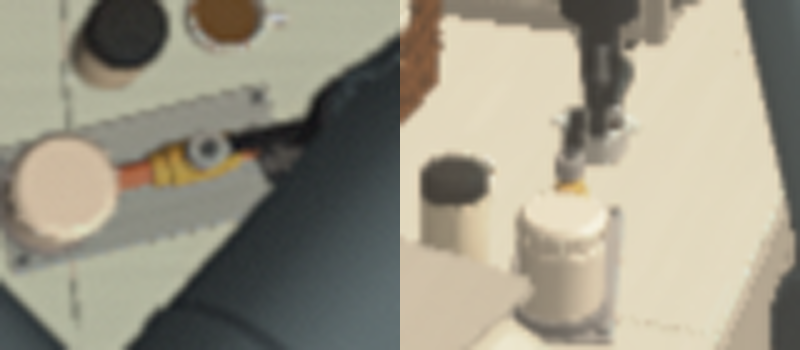

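The lever now runs from (210,148) to about (300,125) in the top view, nearly in line with the pipe. The force is still only that of moving the lever, so I'll push on to the stop.

Emit:
step_arm(deltas="2 0 0 0 0 0 1;2 0 0 0 0 0 1")

```text
time: 4.45
ee_pos: [0.478, -0.4122, 0.0893]
tcp_rot: [0.985, 0.174, -0.002, -0.0]
wrist_force: [-9.9, -1.4, 4.5]
grip_width: -0.0002
grip_force: 5.4
```

Emit:
step_arm(deltas="2 0 0 0 0 0 1;2 0 0 0 0 0 1")

```text
time: 4.65
ee_pos: [0.4783, -0.4122, 0.0893]
tcp_rot: [0.985, 0.173, -0.006, -0.001]
wrist_force: [-20.2, -1.4, 10.4]
grip_width: 0.0004
grip_force: 10.1
```

Emit:
step_arm(deltas="-20 0 0 0 0 0 1;-30 0 0 0 0 0 1;0 0 48 0 0 0 1;0 0 48 0 0 0 1;0 0 48 0 0 0 1;-30 40 0 0 0 0 1;-30 40 0 0 0 0 1;0 50 0 0 0 0 1;0 50 0 0 0 0 1;0 50 0 0 0 0 1;0 50 0 0 0 0 1;0 0 0 0 0 0 1")

```text
time: 5.85
ee_pos: [0.3734, -0.1265, 0.2337]
tcp_rot: [0.984, 0.178, 0.001, -0.002]
wrist_force: [0.0, -0.8, -1.4]
grip_width: -0.0003
grip_force: 0.0
```

```bash
python3 - <<'E'
from h import *
im=save("top","pics/t3.png")
cv2.imwrite("pics/t3c.png",np.hstack([cv2.resize(im[180:250,370:450,::-1],(400,350),interpolation=2),cv2.resize(im[180:250,210:290,::-1],(400,350),interpolation=2)]))
for l in ("short_pivot","short_lever_tip","tall_pivot","tall_lever_tip"):
    for r in robot.place_of("top",l)[:2]: print(l,round(r["p"],2),to_world("top",r["pixel"],.1).round(3))
E
```

```text
short_pivot 0.74 [ 0.476 -0.329  0.1  ]
short_lever_tip 0.42 [ 0.508 -0.434  0.1  ]
short_lever_tip 0.39 [0.465 0.23  0.1  ]
tall_pivot 0.89 [0.48  0.259 0.1  ]
tall_lever_tip 0.51 [0.438 0.17  0.1  ]
```

View pics/t3c.png

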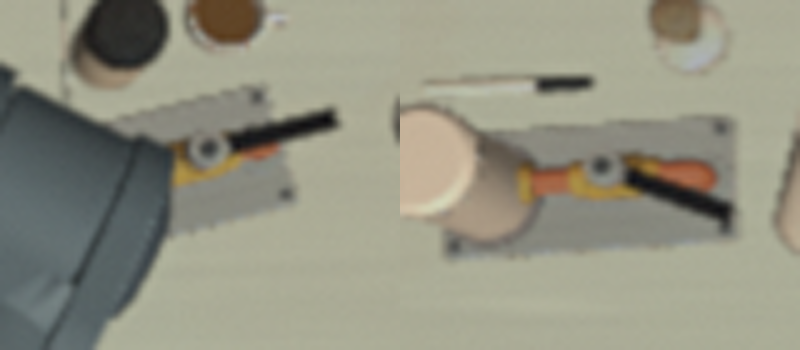

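The short lever (left, (210,148) to (335,118)) lies parallel to the plate, so it is open and stays there. The tall lever (right) runs from (603,168) to (730,212), with its +x side free. Next I'll move over there.

Emit:
step_arm(deltas="17 43 0 0 0 0 1;17 43 0 0 0 0 1;17 43 0 0 0 0 1;17 43 0 0 0 0 1;17 43 0 0 0 0 1;17 42 0 0 0 0 1;17 42 0 0 0 0 1;0 0 -40 0 0 0 1;0 0 -40 0 0 0 1;0 0 0 0 0 0 1;0 0 0 0 0 0 1")

```text
time: 7.2
ee_pos: [0.493, 0.1656, 0.1531]
tcp_rot: [0.985, 0.173, -0.001, 0.0]
wrist_force: [0.9, -1.1, 0.6]
grip_width: 0.0001
grip_force: 0.0
```

```bash
python3 - <<'E'
from h import *
im=save("top","pics/t4.png");im2=save("side","pics/s4.png")
cv2.imwrite("pics/t4c.png",np.hstack([cv2.resize(im[180:250,220:300,::-1],(400,350),interpolation=2),cv2.resize(im2[185:272,270:370,::-1],(400,350),interpolation=2)]))
E
```

```text
(no output)
```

View pics/t4c.png

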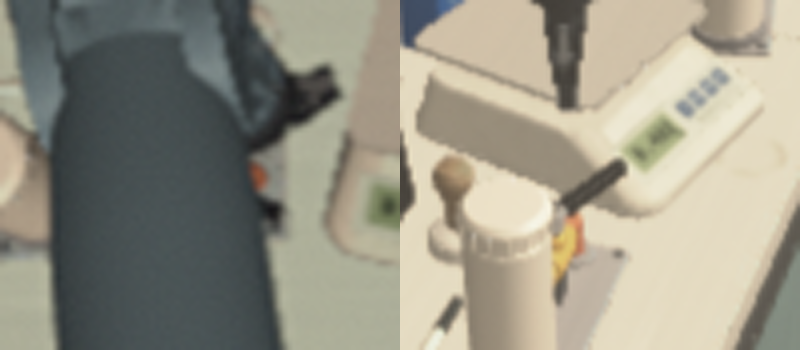

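The side view shows the fingertip at (568,105), on the far (+x) side of the tall lever ((565,205) to (620,165)) and clear of the scale. I'll descend and push.

Emit:
step_arm(deltas="0 6 -22 0 0 0 1;0 6 -22 0 0 0 1;0 4 -20 0 0 0 1;0 0 0 0 0 0 1")

```text
time: 7.7
ee_pos: [0.4931, 0.1826, 0.0893]
tcp_rot: [0.985, 0.174, -0.0, -0.0]
wrist_force: [-0.3, -0.1, 1.0]
grip_width: -0.0002
grip_force: 0.0
```

Emit:
step_arm(deltas="-7 0 0 0 0 0 1;-7 0 0 0 0 0 1;-8 0 0 0 0 0 1;-9 0 0 0 0 0 1;-9 2 0 0 0 0 1;-9 4 0 0 0 0 1;-8 5 0 0 0 0 1;-8 6 0 0 0 0 1;-7 7 0 0 0 0 1;-6 8 0 0 0 0 1;0 0 0 0 0 0 1")

```text
time: 8.8
ee_pos: [0.4131, 0.2157, 0.0889]
tcp_rot: [0.985, 0.175, -0.001, -0.0]
wrist_force: [-0.6, -0.3, 0.5]
grip_width: 0.0002
grip_force: 0.0
```

Emit:
step_arm(deltas="-4 7 0 0 0 0 1;-3 4 0 0 0 0 1;0 2 0 0 0 0 1")

```text
time: 9.1
ee_pos: [0.4093, 0.2218, 0.089]
tcp_rot: [0.984, 0.178, -0.001, -0.002]
wrist_force: [-0.2, -2.3, 0.6]
grip_width: 0.0001
grip_force: 1.2
```

Emit:
step_arm(deltas="0 2 0 0 0 0 1;0 2 0 0 0 0 1")

```text
time: 9.3
ee_pos: [0.4098, 0.2237, 0.0889]
tcp_rot: [0.984, 0.179, -0.002, -0.003]
wrist_force: [-1.6, -2.8, 1.4]
grip_width: 0.0002
grip_force: 1.3
```

Emit:
step_arm(deltas="0 2 0 0 0 0 1;0 2 0 0 0 0 1")

```text
time: 9.5
ee_pos: [0.4111, 0.2261, 0.089]
tcp_rot: [0.984, 0.18, -0.001, -0.004]
wrist_force: [-1.6, -2.8, 0.5]
grip_width: 0.0001
grip_force: 1.3
```

Emit:
step_arm(deltas="0 2 0 0 0 0 1;0 2 0 0 0 0 1")

```text
time: 9.7
ee_pos: [0.4121, 0.2284, 0.0892]
tcp_rot: [0.983, 0.182, -0.001, -0.005]
wrist_force: [-1.6, -2.7, -0.0]
grip_width: 0.0002
grip_force: 1.3
```

```bash
python3 - <<'E'
from h import *
s=robot.observe();print(np.round(s["q"],3),np.round(s["joint_torque"],1))
im=save("top","pics/t5.png");im2=save("side","pics/s5.png")
cv2.imwrite("pics/t5c.png",np.hstack([cv2.resize(im[180:250,220:300,::-1],(400,350),interpolation=2),cv2.resize(im2[100:300,220:450,::-1],(400,350),interpolation=2)]))
E
```

```text
[ 0.365  0.269 -0.461  0.841  0.01   3.141] [  0.7 -37.7  24.8  -1.1   0.7   0. ]
```

View pics/t5c.png

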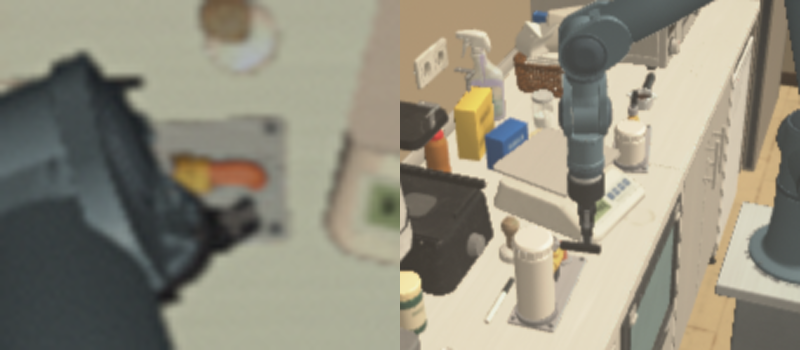

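The last joint is at its 3.14 limit, which explains the drift. The side view shows the lever at (560,245)–(600,247), almost square. I'll back off, turn the tool +z to free the joint, and then finish.

Emit:
step_arm(deltas="0 -8 0 0 0 0 1;0 -4 0 0 0 8 1;0 0 0 0 0 8 1;0 0 0 0 0 8 1;0 0 0 0 0 0 1")

```text
time: 10.3
ee_pos: [0.4134, 0.2168, 0.0898]
tcp_rot: [0.924, 0.382, -0.001, -0.005]
wrist_force: [0.2, 0.3, 0.2]
grip_width: 0.0003
grip_force: 0.0
```

```bash
python3 - <<'E'
from h import *
s=robot.observe();print(np.round(s["q"],3),s["ee_pos"],R.from_quat(s["tcp_rot"]).as_matrix().round(3)[:,0])
E
```

```text
[ 0.34   0.261 -0.47   0.842  0.01   2.698] [0.41335947 0.21675348 0.08984071] [0.708 0.706 0.002]
```

Emit:
step_arm(deltas="-2 4 0 0 0 0 1;-2 4 0 0 0 0 1;-2 2 0 0 0 0 1;0 2 0 0 0 0 1")

```text
time: 10.7
ee_pos: [0.4059, 0.2283, 0.0893]
tcp_rot: [0.924, 0.382, -0.002, -0.004]
wrist_force: [-1.2, -2.5, 0.8]
grip_width: 0.0
grip_force: 1.1
```

Emit:
step_arm(deltas="0 2 0 0 0 0 1;0 2 0 0 0 0 1")

```text
time: 10.9
ee_pos: [0.4056, 0.2321, 0.0891]
tcp_rot: [0.924, 0.382, -0.003, -0.004]
wrist_force: [-1.5, -2.8, 0.3]
grip_width: -0.0002
grip_force: 1.2
```

Emit:
step_arm(deltas="0 2 0 0 0 0 1;0 2 0 0 0 0 1")

```text
time: 11.1
ee_pos: [0.4055, 0.234, 0.0889]
tcp_rot: [0.924, 0.382, -0.004, -0.002]
wrist_force: [-1.9, -12.8, 4.5]
grip_width: 0.0002
grip_force: 6.4
```

Emit:
step_arm(deltas="0 2 0 0 0 0 1;0 1 0 0 0 0 1")

```text
time: 11.3
ee_pos: [0.4054, 0.2343, 0.0889]
tcp_rot: [0.924, 0.381, -0.005, 0.001]
wrist_force: [-2.1, -19.4, 7.5]
grip_width: -0.0002
grip_force: 9.7
```

Emit:
step_arm(deltas="0 -20 0 0 0 0 1;0 -25 0 0 0 0 1;0 0 48 0 0 0 1;0 0 48 0 0 0 1;0 0 45 0 0 0 1;0 -45 0 0 0 0 1;0 -45 0 0 0 0 1;0 -45 0 0 0 0 1;0 -45 0 0 0 0 1;0 0 0 0 0 0 1;0 0 0 0 0 0 1")

```text
time: 12.4
ee_pos: [0.4069, 0.0139, 0.2306]
tcp_rot: [0.925, 0.381, -0.001, -0.005]
wrist_force: [0.3, -0.7, -0.1]
grip_width: 0.0001
grip_force: 0.0
```

```bash
python3 - <<'E'
from h import *
im=save("top","pics/t6.png")
cv2.imwrite("pics/t6c.png",cv2.resize(im[140:280,210:510,::-1],None,fx=2.66,fy=2.66,interpolation=2))
for l in ("short_pivot","short_lever_tip","tall_pivot","tall_lever_tip"):
    for r in robot.place_of("top",l)[:2]: print(l,round(r["p"],2),to_world("top",r["pixel"],.1).round(3))
E
```

```text
short_pivot 0.98 [ 0.481 -0.34   0.1  ]
short_pivot 0.45 [ 0.509 -0.565  0.1  ]
short_lever_tip 0.45 [ 0.51  -0.423  0.1  ]
short_lever_tip 0.31 [0.463 0.236 0.1  ]
tall_pivot 0.88 [0.487 0.256 0.1  ]
tall_lever_tip 0.43 [0.374 0.258 0.1  ]
```

View pics/t6c.png

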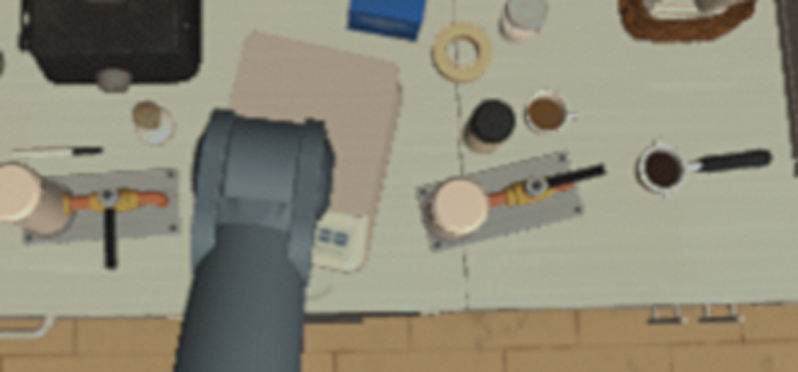

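The tall lever now points straight down from (108,196) to (111,267), square across its pipe. The short lever lies in line with its pipe, from (537,186) to (604,168). The other things stand where they were.

```bash
python3 -c "
from workcell import robot
print(robot.close_job())"
```

```text
the job is handed in; nothing more can be done
None
```

The water is changed over: I pushed the short filter's lever open to its stop first, then the tall filter's lever shut to its stop. The final picture shows the bystanders unmoved, the arm is clear, and the job is handed in at about 12.6 s, though joint 6 did reach its 3.14 rad limit during the tall push (it read 3.141) before I turned the tool to free it.

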